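# Check the warm lid, then hold it just below its balance point

## Task

Before the plate incubator is opened, check its warm lid: take the contact thermometer out of its holder, touch its tip to the lid inside the left ring, then inside the right ring (left and right as seen from the robot), and stand it back fully home in the holder. Then take the lid's bar handle, raise the lid past its balance point without letting it swing on up towards its stop, ease it back a little and finish holding it still just below the balance point, where it would fall shut if you let go, so that the plate inside can be looked at. The program ends while still holding the lid there; leave the bottle, the plate and the tip box on the bench alone.

Things in the scene. Friction and masses are not known exactly. Their poses are not given: they have to be found in the camera images.
- incubator: fixed bench incubator, a white box 220 x 220 mm and 95 mm high with a grey hinged lid on top (closed: lid top 125 mm above the bench). Origin: centre of its underside on the bench; its x axis points from its front (towards the robot, where the handle is) to the hinge at the back, its y axis to its left side seen from the robot, z up. Its yaw varies by up to 0.25 rad
- lid (a joint): lid angle in rad: 0 closed, growing as the front edge rises; stop at 1.65. The lid (800 g) is counterbalanced by a spring: its balance point is at 0.95 rad (54 degrees). Below it the lid falls shut by itself, the closing pull shrinking from about 1.4 N at the handle when closed to nothing at balance; above it the lid rises by itself towards the stop, with up to about 2 N at the handle. Hardly any friction
- lid_hinge (a point): middle of the hinge axis, which is level and lies along the incubator's y axis, 105 mm behind the incubator's centre and 98 mm above the bench
- lid_handle (a point): middle of the lid's handle, a round metal bar 12 mm thick lying along the incubator's y axis, free between two side arms that are 120 mm apart and join it to the lid. With the lid closed the bar's centre is 255 mm in front of the hinge axis and 12 mm above it (110 mm above the bench), and there is 34 mm of free gap between the bar and the front of lid and incubator, open from above and below. The bar can turn between the fingers as the lid swings
- ring_left (a point): centre of the left ring (larger y in the incubator frame), at the level of the lid's flat top; the ring is a thin black circle, 25 mm outer and 20 mm inner diameter, printed on the lid. Lid closed: 15 mm in front of the incubator's centre, 60 mm to the left, 125 mm above the bench
- ring_right (a point): centre of the right ring, just the same, 60 mm to the right
- probe: contact thermometer, a loose 120 g hand tool 151 mm long, standing upright, tip down. Origin at the tip's end, z axis up along the tool: steel stem 8 mm thick from 0 to 40 mm, cone widening to 24 mm at 56 mm, then a 24 mm thick cylinder to 70 mm, flange 44 mm in diameter from 70 to 76 mm, round plain handle 24 mm in diameter from 76 to 151 mm
- probe_tip (a point): end of the thermometer's steel tip (same point as the origin of probe)
- holder: fixed white holder block 70 x 70 x 80 mm high standing on the bench, either left or right of the incubator, with an upright round hole 31 mm in diameter through its middle. Origin: centre of its underside on the bench. Home, the thermometer's flange lies on the block's top and the tip is 10 mm above the bench, on the hole's axis (3 mm of side play)
- holder_mouth (a point): centre of the hole's mouth, at the block's top, 80 mm above the bench
- bottle: amber bottle, 60 mm diameter, 130 mm high, loose, on the opposite side of the incubator from the holder; leave alone. Origin: centre of its underside
- plate: white well plate 127 x 86 x 14 mm lying on the bench, loose; leave alone. Origin: centre of its underside
- tip_box: closed box 119 x 84 x 67 mm, loose; leave alone. Origin: centre of its underside
Not all that is in view belongs to the job. Leave any yellow look-alike of the probe alone.

How it is judged:
On the way, in this order (a step that is already met when the one before it is completed fails the run):
1. the thermometer's tip touches the lid inside the left ring (distance between probe_tip and ring_left below 0.01 m and contact force between probe and incubator above 0.2 N), for 0.1 s.
2. then inside the right ring (distance between probe_tip and ring_right below 0.01 m and contact force between probe and incubator above 0.2 N), for 0.1 s.
3. the thermometer stands home in its holder, let go, with the lid still shut (horizontal distance between probe_tip and holder_mouth below 0.008 m and z of probe_tip in the frame of holder below 0.014 m and angle between probe's own z axis and vertical below 0.08 rad and contact force between the fingers and probe below 0.05 N and value of joint lid below 0.1 rad), for 0.2 s.
4. the lid is raised past its balance point (value of joint lid above 0.98 rad), for 0.1 s.
At the end, for the whole second after the job is handed in: the fingers hold the lid still between 0.70 and 0.93 rad, just below its balance point at 0.95 rad (40 to 53 degrees), and the thermometer stands upright and fully home in its holder (tip within 8 mm of the hole's axis and at most 14 mm above the bench) (value of joint lid between 0.7 and 0.93 rad and velocity of joint lid between -0.05 and 0.05 rad/s and contact force between the fingers and incubator above 0.03 N and horizontal distance between probe_tip and holder_mouth below 0.008 m and z of probe_tip in the frame of holder below 0.014 m and angle between probe's own z axis and vertical below 0.08 rad); the arm keeps its last pose, push and grip.
It fails at once if the lid swings on up towards its stop (above 1.35 rad) (value of joint lid above 1.35 rad).
It fails at once if bottle, plate or tip box shifted by more than 20 mm or toppled (distance of any of bottle, plate, tip_box from where it was at the start of the episode above 0.02 m or angle between bottle's own z axis and vertical above 0.5 rad).
It also fails if it takes over 70 s, if anything falls off the work surface, if the arm or the gripper's body presses on something with over 40 N, if the wrist force passes 120 N, or if a joint passes its speed limit or range.

## Robot

A 6-joint arm with a two-finger parallel gripper is mounted at the origin on the work surface. World frame = base frame: x ahead of the robot, y to its left, z up, the work surface at z = 0. Lengths are in m, angles in rad, forces in N, time in s.
With the tool pointing down it reaches from about 0.375 to 0.925 m from the base axis. Payload 5.7 kg.
Tool frame: the origin (TCP) lies midway between the tips of the shut fingers; the grasp point (between the pads) lies 19 mm behind it; x points along the fingers, y is the direction in which the jaws open and shut, and the axes are right-handed (so a half turn about x gives the same grasp; the last joint's range is limited). The gripper opens to 85 mm and grips with 20 to 120 N. Pads are 22 mm wide; open, the fingers measure 114 mm over their backs; the gripper's body (76 mm by 85 mm) begins 54 mm behind the grasp point. The pads swing forward as they close: fully open they stand 13 mm farther back than shut.
Start: joints at [-1.239, 0.359, 1.51, -0, 1.272, -0.115], TCP at [0.259, -0.541, 0.231] pointing down, gripper open.
Joint ranges: [-2.97, 2.97], [-1.01, 2.36], [0.21, 2.38], [-0.96, 4.11], [0.2, 2.71], [-2.98, 2.98]. Speed limits (rad/s): [2.39, 2.39, 3.14, 3.14, 3.14, 3.14].

## Interface

Orientations are given as [roll, pitch, yaw] about the fixed x, y, z axes, in that order (R = Rz(yaw) Ry(pitch) Rx(roll)).
In Python, from workcell import * gives the robot as it stands.
- The arm moves only by the tool move_arm, never from a script. Its arguments are lists of equal length, an entry for each row: "dp": the shift along the world's x, y, z in mm, a list of three; "twist": the turn, a rotation vector about the world's x, y, z in degrees, a list of three; "fingers": the finger opening in mm, from 0 to 85.4. A call has exactly 10 rows; each row shifts and turns the commanded pose from where the row before left it; what a row does not reach is not made up. A row lasts 1/8 s, in which the tool goes at most 62.5 mm and 10.7 degrees, less where a joint would pass 70% of its speed; a pose out of reach is approached as far as the arm can. A call is refused whole if a number of a shift passes 62.5 or a number of a turn 10.7, either way. A call with a gripper value outside its range is refused whole. The fingers move at their own pace and stop on an object; the grip force is fixed at half the most. Time passes only in rows, so rows that do not move let the fingers close, or fill a call up. It gives the time, the measured TCP pose, the force and the opening at its end, in the units of the state.
- get_state(): the state, without advancing time (a new reading comes with each control period).
- capture(name): name is "scene" or "side" or "wrist"; returns (picture, depth): 400x640x3 uint8, red, green, blue; 400x640 float32, m along the optical axis (not along the pixel's ray), 0 where there is no reading.
- camera_info(name): a dict with "vfov" (degrees; the focal length in pixels is half the picture's height over the tangent of half this angle, whatever the lens; pixels are square), "cx", "cy" (the principal point, pixels), "world_to_cam" (4x4, takes a point from world to camera coordinates); the wrist camera has in their place "hand_eye" (4x4, takes a point from camera to tool coordinates, whose origin is the TCP and whose axes are the tool frame's). Camera axes: x right, y down, z forward; pixel columns grow to the right and rows downward; lengths in m; the calibration is good to about 2 mm. A picture is of the moment at which its call begins: read the wrist's pose just before it. camera_info takes no time and is no camera call.
- close_job(): hands the job in, once; it reports no verdict.
The state is a dict: "t": time; "joint_pos": joint angles; "dq": joint speeds; "joint_torque": joint torques, N m; "tcp_pos": TCP position; "tcp_rot": TCP orientation; "wrist_force": force on the tool from outside, world axes, zero at the start; "wrist_torque": the same for the moment, N m; "grip_width": finger opening in m.
Only numpy, scipy, OpenCV 4.12 (cv2) and the standard library are available. Lean on these libraries where they do the work, as an engineer would, in place of code of your own. Each camera call takes 0.05 s, during which the arm holds its last target.

## Working session

There is one attempt and no reset: what is moved stays moved. The work goes in short steps, Python scripts to look and compute and a tool call to move; the robot and the scene stay as the last step left them, time stands still between calls to the robot, and variables do not carry over. Pictures are saved under pics/ and viewed, and the job is handed in when it is done.

Besides the shell and the picture viewer there is one more tool, called after ">>>" as name(argument=value, ...), one argument or row to a line, values as JSON. move_arm: Moves the arm, as the interface text tells. Its arguments: {"type":"object","properties":{"dp":{"type":"array","items":{"type":"array","items":{"type":"number"}}},"twist":{"type":"array","items":{"type":"array","items":{"type":"number"}}},"fingers":{"type":"array","items":{"type":"number"}}},"required":["dp","twist","fingers"]}

```bash
ls; mkdir -p pics; python3 - <<'E'
from workcell import *
import cv2
s=get_state();print(s)
for n in("scene","side","wrist"):
    p,d=capture(n);cv2.imwrite(f"pics/{n}0.png",p[:,:,::-1]);import numpy as np;np.savez(f"pics/{n}0.npz",p=p,d=d);print(n,camera_info(n))
E
```

```text
pics
{'t': 0.0, 'joint_pos': array([-1.23910195e+00,  3.59492422e-01,  1.51142259e+00,  2.24983968e-05,
        1.27249796e+00, -1.15059860e-01]), 'dq': array([-0.00017695, -0.00029571, -0.00069991, -0.00104738, -0.00145909,
       -0.0017834 ]), 'joint_torque': array([-2.20128226e-03, -5.27630246e+01, -2.78616911e+01, -4.66792499e-04,
        1.29917072e-02, -3.00325917e-05]), 'tcp_pos': array([ 0.25902654, -0.54046341,  0.23046482]), 'tcp_rot': array([-1.69766278,  1.56897588,  1.89067748]), 'wrist_force': array([0.51333508, 0.85127684, 0.06124079]), 'wrist_torque': array([ 0.01856673, -0.02752854,  0.03960677]), 'grip_width': 0.08508895605563423}
scene {'vfov': 56.61335380097244, 'cx': 317.2998174108955, 'cy': 201.6558669785203, 'world_to_cam': array([[-0.68785633,  0.72567886, -0.0156161 ,  0.37725311],
       [ 0.55182034,  0.50884072, -0.66073855, -0.22857354],
       [-0.47153789, -0.46311048, -0.75045367,  1.16498221],
       [ 0.        ,  0.        ,  0.        ,  1.        ]])}
side {'vfov': 49.344904998073474, 'cx': 316.43778105841125, 'cy': 197.54538673057775, 'world_to_cam': array([[-0.95420792, -0.29913845, -0.00185221,  0.49413991],
       [-0.17113732,  0.55096047, -0.81679531,  0.18857599],
       [ 0.24535538, -0.77907557, -0.5769246 ,  0.93223915],
       [ 0.        ,  0.        ,  0.        ,  1.        ]])}
wrist {'vfov': 65.94455754830777, 'cx': 319.49855683316696, 'cy': 195.8352697966533, 'hand_eye': array([[-4.54999669e-05, -3.16934550e-01,  9.48447410e-01,
        -1.42060744e-01],
       [ 9.99999991e-01,  1.05098750e-04,  8.30930538e-05,
        -8.11076703e-04],
       [-1.26015697e-04,  9.48447405e-01,  3.16934543e-01,
        -8.20949650e-02],
       [ 0.00000000e+00,  0.00000000e+00,  0.00000000e+00,
         1.00000000e+00]])}
```

View pics/scene0.png

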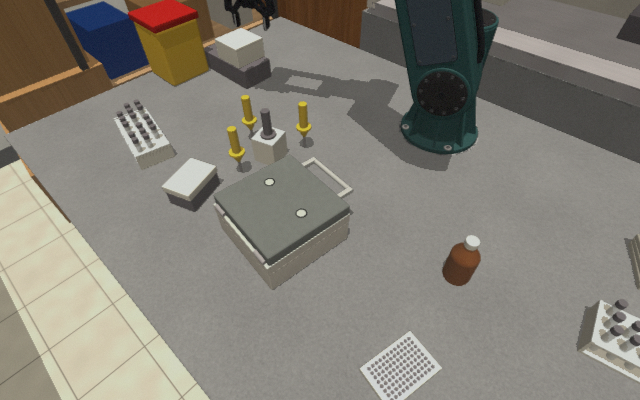

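View pics/side0.png

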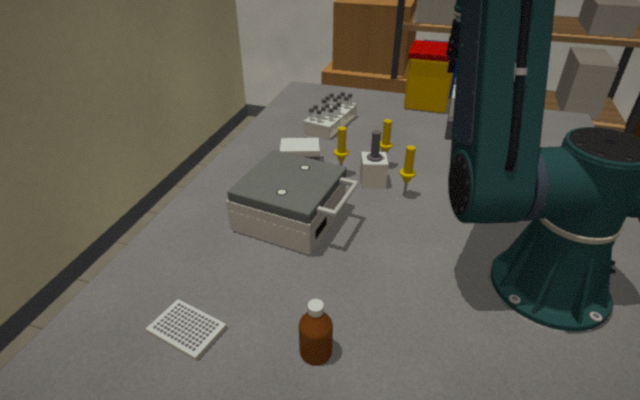

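View pics/wrist0.png

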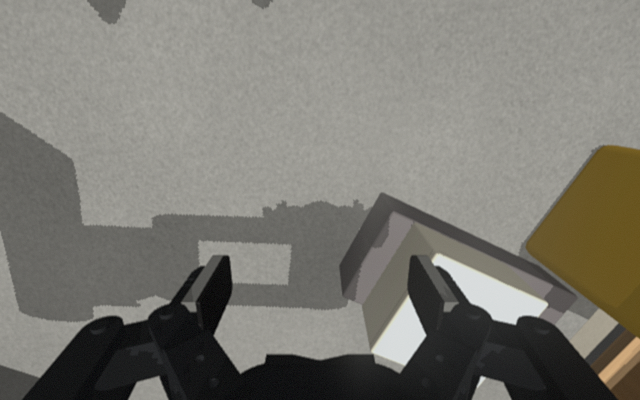

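```bash
cat > h.py <<'E'
import numpy as np,cv2
from scipy.spatial.transform import Rotation as R
from workcell import *
def cam(n,s=None):
    c=camera_info(n);f=200/np.tan(np.radians(c["vfov"])/2);K=np.array([[f,0,c["cx"]],[0,f,c["cy"]],[0,0,1]])
    if n=="wrist":
        T=np.eye(4);T[:3,:3]=R.from_euler("xyz",s["tcp_rot"]).as_matrix();T[:3,3]=s["tcp_pos"]
        W=np.linalg.inv(T@c["hand_eye"])
    else: W=c["world_to_cam"]
    return K,W
def ray(K,W,uv):
    d=W[:3,:3].T@np.linalg.inv(K)@np.array([uv[0],uv[1],1.]);o=-W[:3,:3].T@W[:3,3];return o,d/np.linalg.norm(d)
def plane(K,W,uv,z):
    o,d=ray(K,W,uv);return o+d*(z-o[2])/d[2]
def tri(obs): # [(K,W,uv)..]
    A=0;b=0;L=[]
    for K,W,uv in obs:
        o,d=ray(K,W,uv);P=np.eye(3)-np.outer(d,d);A=A+P;b=b+P@o;L.append((o,P))
    x=np.linalg.solve(A,b);return x,[float(np.linalg.norm(P@(x-o)))*1000 for o,P in L]
def proj(K,W,X):
    p=K@(W[:3,:3]@np.array(X)+W[:3,3]);return p[:2]/p[2]
E
python3 - <<'E'
import cv2
a=cv2.imread("pics/scene0.png");b=cv2.imread("pics/side0.png")
cv2.imwrite("pics/a1.png",cv2.resize(a[80:290,200:360],None,fx=2.8,fy=2.8,interpolation=2)[:600])
cv2.imwrite("pics/b1.png",cv2.resize(b[110:250,220:430],None,fx=3.8,fy=3.8,interpolation=2))
E
```

```text
(no output)
```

View pics/a1.png

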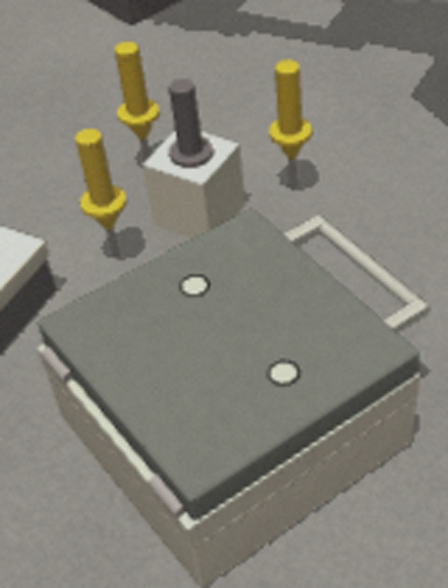

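View pics/b1.png

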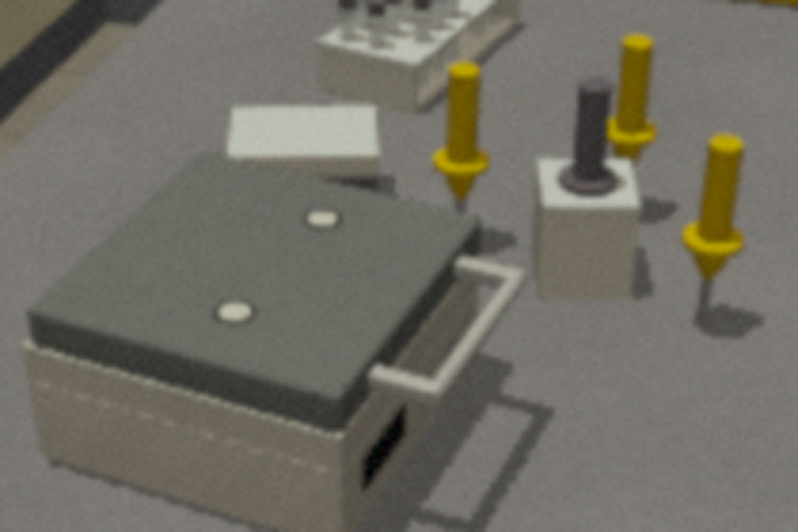

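```bash
cat > m1.py <<'E'
from h import *
I={n:np.load(f"pics/{n}0.npz") for n in("scene","side")}
C={n:cam(n) for n in I}
def cents(n,roi,mode):
    p=I[n]["p"].astype(int);x0,y0,x1,y1=roi;m=np.zeros(p.shape[:2],np.uint8)
    hsv=cv2.cvtColor(I[n]["p"],cv2.COLOR_RGB2HSV)
    if mode=="white": m=(hsv[...,2]>170)&(hsv[...,1]<60)
    if mode=="yel": m=(hsv[...,1]>150)&(hsv[...,0]>18)&(hsv[...,0]<35)
    mm=np.zeros(p.shape[:2],np.uint8);mm[y0:y1,x0:x1]=m[y0:y1,x0:x1]
    k,l,s,c=cv2.connectedComponentsWithStats(mm)
    return [(c[i].round(2),s[i].tolist()) for i in range(1,k) if s[i][4]>15]
for n,roi in(("scene",(255,170,320,225)),("side",(270,160,320,200))):
    print(n,cents(n,roi,"white"))
for n,roi in(("scene",(220,90,320,170)),("side",(320,110,430,200))):
    print(n,cents(n,roi,"yel"))
# dark handle of probe
for n,(x0,y0,x1,y1) in(("scene",(255,100,280,143)),("side",(364,125,390,165))):
    hsv=cv2.cvtColor(I[n]["p"],cv2.COLOR_RGB2HSV);m=(hsv[...,2]<100)
    print(n)
    for y in range(y0,y1):
        xs=np.where(m[y,x0:x1])[0]+x0
        if len(xs):print(y,xs.min(),xs.max(),len(xs),end=" | ")
    print()
E
python3 m1.py
```

```text
scene [(array([269.  , 181.47]), [265, 179, 9, 6, 38]), (array([300.84, 212.59]), [297, 210, 9, 6, 44])]
side [(array([281.33, 191.5 ]), [279, 190, 6, 4, 18])]
scene [(array([247.28, 112.22]), [241, 95, 15, 34, 269]), (array([302.74, 119.27]), [296, 102, 15, 35, 281]), (array([234.39, 144.06]), [227, 126, 17, 35, 320])]
side [(array([385.93, 135.97]), [379, 119, 14, 33, 252]), (array([341.07, 143.89]), [334, 126, 14, 36, 276]), (array([408.17, 164.54]), [400, 146, 15, 37, 328])]
scene
111 268 269 2 | 112 260 269 5 | 113 261 269 9 | 114 261 269 9 | 115 261 269 9 | 116 261 269 9 | 117 261 269 9 | 118 261 269 9 | 119 262 270 9 | 120 262 270 9 | 121 262 270 9 | 122 262 270 9 | 123 262 270 9 | 124 262 270 9 | 125 262 270 9 | 126 263 271 9 | 127 263 270 8 | 128 263 271 9 | 129 263 271 9 | 130 263 273 11 | 131 263 273 11 | 132 263 272 10 | 133 264 272 9 | 134 264 271 8 | 135 265 275 6 | 136 261 274 3 | 137 262 273 4 | 138 263 272 10 | 139 265 269 5 | 
side
132 372 380 6 | 133 372 380 9 | 134 372 380 9 | 135 372 389 10 | 136 372 380 9 | 137 372 380 9 | 138 372 380 9 | 139 372 380 9 | 140 371 379 9 | 141 372 379 8 | 142 371 379 9 | 143 371 379 9 | 144 371 379 9 | 145 371 379 9 | 146 371 379 9 | 147 371 379 9 | 148 371 379 9 | 149 371 387 14 | 150 371 383 11 | 151 371 378 8 | 152 371 378 8 | 153 371 378 8 | 154 370 379 10 | 155 370 380 11 | 156 369 381 13 | 157 368 381 14 | 158 368 381 14 | 159 369 381 13 | 160 371 379 9 | 162 389 389 1 | 163 389 389 1 | 164 389 389 1 |
```

```bash
cat > m2.py <<'E'
from h import *
I={n:np.load(f"pics/{n}0.npz") for n in("scene","side")};C={n:cam(n) for n in I}
def vert(obs):
    A=[];b=[]
    for n,uv in obs:
        o,d=ray(*C[n],uv);nn=np.array([-d[1],d[0]])/np.hypot(d[0],d[1]);A.append(nn);b.append(nn@o[:2])
    x=np.linalg.lstsq(np.array(A),np.array(b),rcond=None)[0];return x,(np.array(A)@x-b).round(4)*1000
print("probe xy",vert([("scene",(265,115)),("scene",(266,122)),("scene",(267,129)),("side",(376,136)),("side",(375.,144)),("side",(375,151))]))
x=tri([(*C["scene"],(265.3,112)),(*C["side"],(376.2,132.5))]);print("top",x)
x=tri([(*C["scene"],(268,134.5)),(*C["side"],(374.5,157.5))]);print("flange",x)
for nm,a,b in(("L",(300.84,212.59),(281.33,191.7)),("R",(269,181.47),(305,168))):
    print(nm,tri([(*C["scene"],a),(*C["side"],b)]),plane(*C["scene"],a,.125),plane(*C["side"],b,.125))
for nm,a,b in(("y1",(247.28,112.22),(385.93,135.97)),("y2",(302.74,119.27),(408.17,164.54)),("y3",(234.39,144.06),(341.07,143.89))):
    print(nm,tri([(*C["scene"],a),(*C["side"],b)]))
# handle corners (outer bar corners) from crops
A=lambda u,v:(200+u/2.8,80+v/2.8)
B=lambda u,v:(220+u/3.8,110+v/3.8)
for nm,a,b in(("hR",A(320,220),B(520,271)),("hL",A(423,306),B(435,389))):
    print(nm,tri([(*C["scene"],a),(*C["side"],b)]),plane(*C["scene"],a,.11),plane(*C["side"],b,.11))
print("holder top corners")
for a in((147,160),(190,133),(241,150),(197,183)): print(plane(*C["scene"],A(*a),.08))
for b in((537,160),(630,160),(638,206),(540,207)): print(plane(*C["side"],B(*b),.08))
E
python3 m2.py
```

```text
probe xy (array([ 0.43942275, -0.29134615]), array([ 0. , -0. , -0. ,  0. , -0.8,  0.8]))
top (array([ 0.43972613, -0.28770306,  0.15756404]), [1.5635814606248564, 1.5635814606247773])
flange (array([ 0.43863921, -0.29157109,  0.079376  ]), [0.4042359584621347, 0.40423595846216914])
L (array([0.60106113, 0.00453962, 0.12450926]), [0.001548092448849209, 0.001548092448882668]) [0.60133095 0.00484442 0.125     ] [0.60077968 0.00520316 0.125     ]
R (array([ 0.583987  , -0.11632663,  0.12159884]), [0.4795673176029468, 0.47956731760287197]) [ 0.58557272 -0.11409593  0.125     ] [ 0.58214845 -0.11024207  0.125     ]
y1 (array([ 0.4259401 , -0.39260119,  0.09886481]), [0.4851829566678669, 0.48518295666800265])
y2 (array([ 0.34122084, -0.25090458,  0.09738963]), [0.0326202048536506, 0.03262020485367128])
y3 (array([ 0.54003782, -0.30693931,  0.09864109]), [0.16635028477888758, 0.16635028477890765])
hR (array([ 0.4483802 , -0.10314841,  0.11330904]), [2.2026946500126945, 2.202694650012786]) [ 0.44788468 -0.10323414  0.11      ] [ 0.44902128 -0.11184889  0.11      ]
hL (array([0.46713117, 0.03101485, 0.11268075]), [1.3184986623533648, 1.3184986623533856]) [0.46630385 0.03081606 0.11      ] [0.46776848 0.02564566 0.11      ]
holder top corners
[ 0.4761432  -0.31343632  0.08      ]
[ 0.41880643 -0.31437747  0.08      ]
[ 0.402766   -0.25615487  0.08      ]
[ 0.46612076 -0.25073893  0.08      ]
[ 0.48043875 -0.31042992  0.08      ]
[ 0.41358675 -0.3311453   0.08      ]
[ 0.39631349 -0.26601487  0.08      ]
[ 0.46334272 -0.24376602  0.08      ]
```

```bash
python3 - <<'E'
from h import *
s=get_state();M=R.from_euler("xyz",s["tcp_rot"]).as_matrix();print(M.round(3),np.degrees(np.arctan2(M[1,1],M[0,1])))
E
```

```text
[[-0.     0.432 -0.902]
 [ 0.001 -0.902 -0.432]
 [-1.    -0.001 -0.   ]] -64.39768895966017
```

>>> move_arm(
  dp=[
    [20,28,6],
    [20,28,6],
    [20,28,6],
    [20,28,6],
    [20,28,6],
    [20,28,6],
    [20,28,6],
    [20,28,6],
    [20,26,6],
    [0,0,0],
  ],
  twist=[
    [0,0,0],
    [0,0,0],
    [0,0,0],
    [0,0,0],
    [0,0,0],
    [0,0,0],
    [0,0,0],
    [0,0,0],
    [0,0,0],
    [0,0,0],
  ],
  fingers=[85,85,85,85,85,85,85,85,85,85],
)

```text
t: 1.4
tcp_pos: [0.4403, -0.2896, 0.2855]
tcp_rot: [3.001, 1.57, 0.309]
wrist_force: [0.2, -0.5, 0.5]
grip_width: 0.0849
```

```bash
python3 - <<'E'
from h import *
s=get_state();print(s["t"],s["tcp_pos"],s["tcp_rot"],s["joint_pos"]);K,W=cam("wrist",s)
p,d=capture("wrist");cv2.imwrite("pics/w1.png",p[:,:,::-1]);np.savez("pics/w1.npz",p=p,d=d,K=K,W=W)
for X in([.439,-.290,.161],[.439,-.290,.086],[.5840,-.115,.125],[.6011,.0045,.125]):print(proj(K,W,X))
E
```

```text
1.4 [ 0.44025499 -0.28958701  0.28554291] [3.00099497 1.57014257 0.30907213] [-7.13342640e-01  2.05717715e-01  1.59098690e+00  5.72482956e-04
  1.34454727e+00  4.07655543e-01]
[320.16355296 189.97171463]
[320.01960816 170.2925698 ]
[202.74280335 -68.5493174 ]
[  55.568979   -180.26925721]
```

View pics/w1.png

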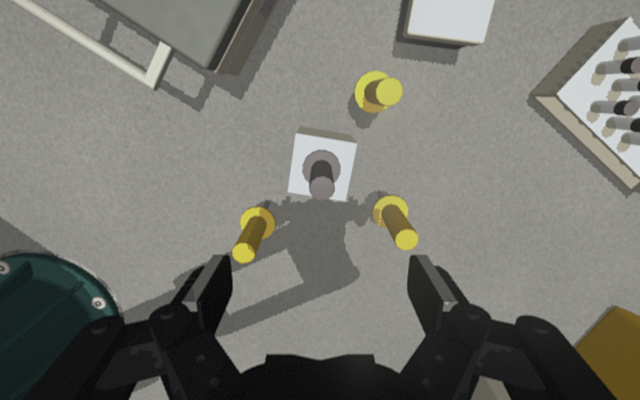

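```bash
python3 - <<'E'
from h import *
z=np.load("pics/w1.npz");K,W=z["K"],z["W"];p=z["p"]
c=cv2.resize(p[120:210,270:380],None,fx=7,fy=6,interpolation=2)
cv2.imwrite("pics/w1c.png",c[:,:,::-1])
g=cv2.cvtColor(p,cv2.COLOR_RGB2HSV);
m=((g[...,2]<150)*255).astype(np.uint8);mm=np.zeros_like(m);mm[145:200,298:347]=m[145:200,298:347]
cs,_=cv2.findContours(mm,cv2.RETR_EXTERNAL,cv2.CHAIN_APPROX_NONE)
for q in cs:
    if len(q)>20:print(cv2.boundingRect(q),cv2.contourArea(q))
wh=((g[...,2]>195)&(g[...,1]<40)).astype(np.uint8)*255;w2=np.zeros_like(wh);w2[125:205,280:365]=wh[125:205,280:365]
q=max(cv2.findContours(w2,cv2.RETR_EXTERNAL,cv2.CHAIN_APPROX_NONE)[0],key=cv2.contourArea)
r=cv2.minAreaRect(q);print(r);print("holder top",plane(K,W,r[0],.08))
for uv in((321,188),(320.5,189)):print("top",plane(K,W,uv,.161))
E
```

```text
(298, 150, 42, 50) 1375.5
((321.12164306640625, 167.270263671875), (61.48522186279297, 58.36164093017578), 9.462321281433105)
holder top [ 0.44145815 -0.29023461  0.08      ]
top [ 0.44100973 -0.28986802  0.161     ]
top [ 0.4399617  -0.28987313  0.161     ]
```

View pics/w1c.png

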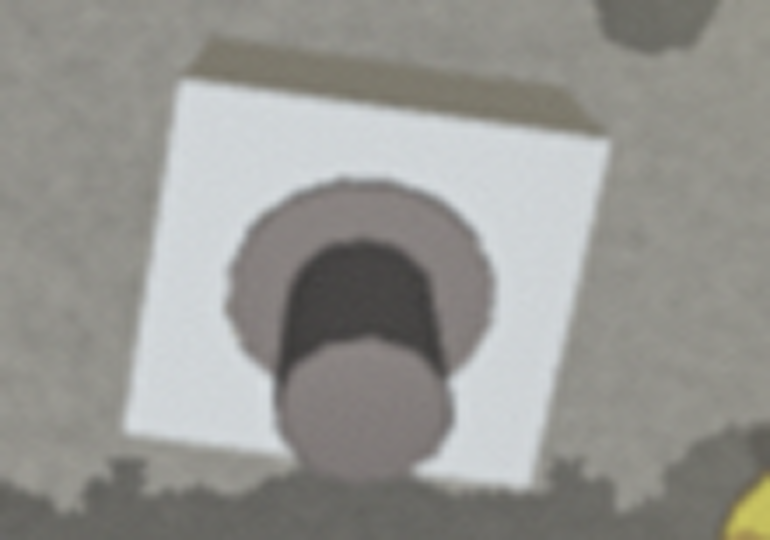

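```bash
python3 - <<'E'
from h import *
z=np.load("pics/w1.npz");K,W=z["K"],z["W"]
P=lambda u,v:(270+(u+.5)/7-.5,120+(v+.5)/6-.5)
c=np.array([plane(K,W,P(*q),.08) for q in((180,78),(610,135),(530,487),(125,432))]);print(c.mean(0),np.linalg.norm(c-np.roll(c,1,0),axis=1))
fl=[plane(K,W,P(*q),.083) for q in((226,290),(494,295))];print("flange mid",np.mean(fl,0),np.linalg.norm(fl[0]-fl[1]))
fb=plane(K,W,P(361,177),.086);print("flange far edge",fb)
t=[plane(K,W,P(*q),.161) for q in((276,405),(453,405))];print("top",np.mean(t,0),np.linalg.norm(t[0]-t[1]))
E
```

```text
[ 0.44105034 -0.29050217  0.08      ] [0.06975177 0.06954895 0.07070421 0.06971847]
flange mid [ 0.44090614 -0.29034131  0.083     ] 0.0438267052689969
flange far edge [ 0.46132314 -0.28059489  0.086     ]
top [ 0.44204094 -0.2900135   0.161     ] 0.02283802967248161
```

>>> move_arm(
  dp=[
    [0.5,-0.8,-20],
    [0,0,-25],
    [0,0,-25],
    [0,0,-25],
    [0,0,-25],
    [0,0,-22],
    [0,0,-15],
    [0,0,-12],
    [0,0,-7],
    [0,0,0],
  ],
  twist=[
    [0,0,0],
    [0,0,0],
    [0,0,0],
    [0,0,0],
    [0,0,0],
    [0,0,0],
    [0,0,0],
    [0,0,0],
    [0,0,0],
    [0,0,0],
  ],
  fingers=[60,60,60,60,60,60,60,60,60,60],
)

```text
t: 2.7
tcp_pos: [0.4396, -0.2919, 0.1091]
tcp_rot: [-1.232, 1.57, 2.357]
wrist_force: [-0.3, -0.1, -0.1]
grip_width: 0.0599
```

>>> move_arm(
  dp=[
    [0,0,0],
    [0,0,0],
    [0,0,0],
    [0,0,0],
    [0,0,0],
    [0,0,0],
    [0,0,0],
    [0,0,0],
    [0,0,3],
    [0,0,3],
  ],
  twist=[
    [0,0,0],
    [0,0,0],
    [0,0,0],
    [0,0,0],
    [0,0,0],
    [0,0,0],
    [0,0,0],
    [0,0,0],
    [0,0,0],
    [0,0,0],
  ],
  fingers=[18,18,18,18,18,18,18,18,18,18],
)

```text
t: 3.95
tcp_pos: [0.4396, -0.2917, 0.1152]
tcp_rot: [-1.192, 1.57, 2.396]
wrist_force: [-0.1, 0.4, -2.0]
grip_width: 0.0225
```

>>> move_arm(
  dp=[
    [0,0,15],
    [0,0,24],
    [0,0,24],
    [0,0,24],
    [0,0,24],
    [0,0,24],
    [10,20,20],
    [20,37,0],
    [20,37,0],
    [20,37,0],
  ],
  twist=[
    [0,0,0],
    [0,0,0],
    [0,0,0],
    [0,0,0],
    [0,0,0],
    [0,0,0],
    [0,0,0],
    [0,0,0],
    [0,0,0],
    [0,0,0],
  ],
  fingers=[18,18,18,18,18,18,18,18,18,18],
)

```text
t: 5.2
tcp_pos: [0.5102, -0.1598, 0.2713]
tcp_rot: [2.338, 1.57, -0.357]
wrist_force: [1.6, -0.5, -2.7]
grip_width: 0.0228
```

```bash
python3 - <<'E'
from h import *
for n in("scene","side","wrist"):
    s=get_state();p,d=capture(n);cv2.imwrite(f"pics/{n}2.png",p[:,:,::-1]);K,W=cam(n,s);np.savez(f"pics/{n}2.npz",p=p,d=d,K=K,W=W)
print(s["t"],s["tcp_pos"],s["wrist_force"],s["grip_width"])
E
```

```text
5.3 [ 0.51109289 -0.15755449  0.27122855] [-1.25888297 -0.24699145 -1.66257668] 0.02260775047681295
```

View pics/wrist2.png

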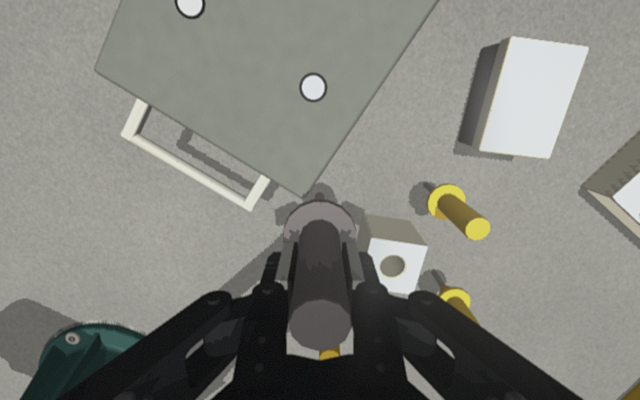

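View pics/side2.png

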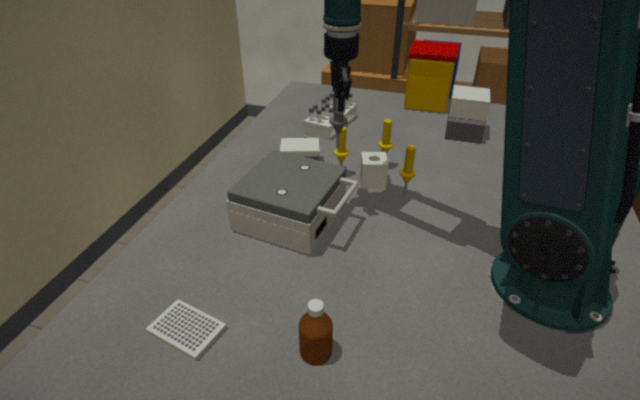

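View pics/scene2.png

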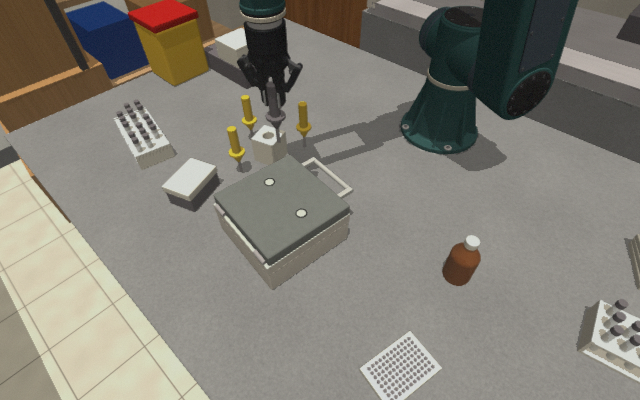

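```bash
python3 - <<'E'
from h import *
z=np.load("pics/wrist2.npz");K,W=z["K"],z["W"];p=z["p"]
print("R",plane(K,W,(313.2,87.3),.125),"L",plane(K,W,(190,5.5),.125))
print("hole",plane(K,W,(392.5,265.5),.08))
# bar outer corners
for uv in((122,134),(251,210)):print("bar",plane(K,W,uv,.112))
# bar edges
for uv in((137,143),(146,147),(240,203)):print(plane(K,W,uv,.11))
E
python3 -c "
import cv2
a=cv2.imread('pics/wrist2.png');cv2.imwrite('pics/w2c.png',cv2.resize(a[90:220,90:290],None,fx=4,fy=4,interpolation=2))"
```

```text
R [ 0.58663265 -0.11387421  0.125     ] L [0.59978341 0.00402601 0.125     ]
hole [ 0.44247708 -0.28959243  0.08      ]
bar [0.46786056 0.03452498 0.112     ]
bar [ 0.44901698 -0.10696206  0.112     ]
[0.4648756 0.0200843 0.11     ]
[0.46488126 0.01104434 0.11      ]
[ 0.45039743 -0.09359977  0.11      ]
```

View pics/w2c.png

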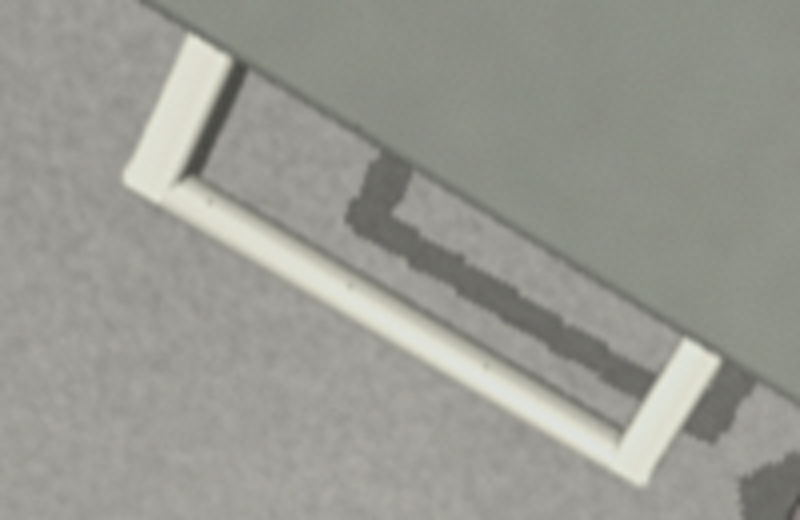

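>>> move_arm(
  dp=[
    [15,27,0],
    [15,27,0],
    [15,27,0],
    [15,27,0],
    [15,27,0],
    [15,27,0],
    [0,0,-10],
    [0,0,-15],
    [0,0,-10],
    [0,0,0],
  ],
  twist=[
    [0,0,0],
    [0,0,0],
    [0,0,0],
    [0,0,0],
    [0,0,0],
    [0,0,0],
    [0,0,0],
    [0,0,0],
    [0,0,0],
    [0,0,0],
  ],
  fingers=[18,18,18,18,18,18,18,18,18,18],
)

```text
t: 6.6
tcp_pos: [0.5984, 0.0003, 0.2338]
tcp_rot: [-0.525, 1.568, 3.063]
wrist_force: [0.1, -0.4, -1.2]
grip_width: 0.0224
```

```bash
python3 - <<'E'
from h import *
for n in("scene","side","wrist"):
    s=get_state();p,d=capture(n);cv2.imwrite(f"pics/{n}3.png",p[:,:,::-1]);K,W=cam(n,s);np.savez(f"pics/{n}3.npz",p=p,d=d,K=K,W=W)
print(s["t"],s["tcp_pos"],s["wrist_force"],s["grip_width"])
a=cv2.imread('pics/scene3.png');b=cv2.imread('pics/side3.png')
cv2.imwrite('pics/c3.png',np.hstack([cv2.resize(a[130:230,240:340],None,fx=4,fy=4),cv2.resize(b[110:210,230:330],None,fx=4,fy=4)]))
E
```

```text
6.7 [5.99588586e-01 5.51087962e-04 2.35239125e-01] [ 0.94411675  0.30030013 -1.12888252] 0.022460255657430355
```

View pics/c3.png

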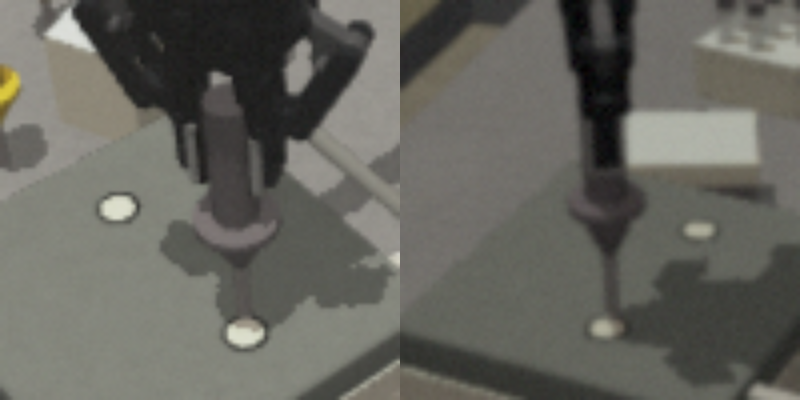

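View pics/wrist3.png

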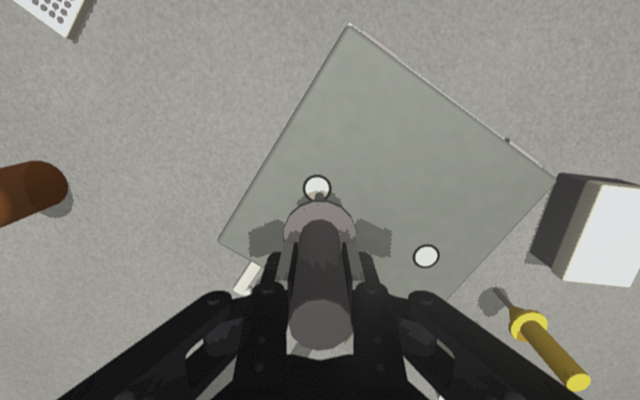

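```bash
python3 - <<'E'
from h import *
C={n:cam(n) for n in("scene","side")}
print("tip",tri([(*C["scene"],(300,209.5)),(*C["side"],(282.7,189.3))]))
print("ring",tri([(*C["scene"],(301,212.9)),(*C["side"],(281,191.7))]))
z=np.load("pics/wrist3.npz")
print("wristL",plane(z["K"],z["W"],(317,187.5),.125),"R",plane(z["K"],z["W"],(426,256.3),.125))
E
```

```text
tip (array([5.98958022e-01, 2.80045123e-04, 1.29069716e-01]), [0.21463349137328602, 0.2146334913733702])
ring (array([0.60155924, 0.0055129 , 0.1249195 ]), [0.12791690560013128, 0.12791690560007452])
wristL [0.60307527 0.00548092 0.125     ] R [ 0.58654877 -0.11380691  0.125     ]
```

>>> move_arm(
  dp=[
    [2.5,4.5,0],
    [0,0,-3],
    [0,0,-2],
    [0,0,-2],
    [0,0,-1],
    [0,0,-1],
    [0,0,-1],
    [0,0,0],
    [0,0,0],
    [0,0,0],
  ],
  twist=[
    [0,0,0],
    [0,0,0],
    [0,0,0],
    [0,0,0],
    [0,0,0],
    [0,0,0],
    [0,0,0],
    [0,0,0],
    [0,0,0],
    [0,0,0],
  ],
  fingers=[18,18,18,18,18,18,18,18,18,18],
)

```text
t: 8.0
tcp_pos: [0.6023, 0.0056, 0.2253]
tcp_rot: [-2.85, 1.571, 0.738]
wrist_force: [0.0, 1.3, -0.6]
grip_width: 0.0226
```

>>> move_arm(
  dp=[
    [0,0,-1],
    [0,0,-1],
    [0,0,-1],
    [0,0,-0.5],
    [0,0,0],
    [0,0,0],
    [0,0,0],
    [0,0,0],
    [0,0,0],
    [0,0,0],
  ],
  twist=[
    [0,0,0],
    [0,0,0],
    [0,0,0],
    [0,0,0],
    [0,0,0],
    [0,0,0],
    [0,0,0],
    [0,0,0],
    [0,0,0],
    [0,0,0],
  ],
  fingers=[18,18,18,18,18,18,18,18,18,18],
)

```text
t: 9.25
tcp_pos: [0.6029, 0.0058, 0.2241]
tcp_rot: [2.747, 1.568, 0.052]
wrist_force: [-2.9, 0.9, 12.0]
grip_width: 0.0223
```

```bash
python3 - <<'E'
from h import *
for n in("scene","side"):
    s=get_state();print(s["tcp_pos"],s["wrist_force"]);p,d=capture(n);cv2.imwrite(f"pics/{n}4.png",p[:,:,::-1])
s=get_state();print(s["tcp_pos"],s["wrist_force"])
a=cv2.imread('pics/scene4.png');b=cv2.imread('pics/side4.png')
cv2.imwrite('pics/c4.png',np.hstack([cv2.resize(a[130:230,240:340],None,fx=4,fy=4),cv2.resize(b[110:210,230:330],None,fx=4,fy=4)]))
E
```

```text
[0.60294785 0.00576104 0.22405569] [-2.90644031  0.92269659 11.96151556]
[0.60298091 0.00573284 0.22406926] [-3.22484226  1.08382984 13.08312943]
[0.60294745 0.00575965 0.22404931] [-2.69640685 -0.10735898 11.82373512]
```

View pics/c4.png

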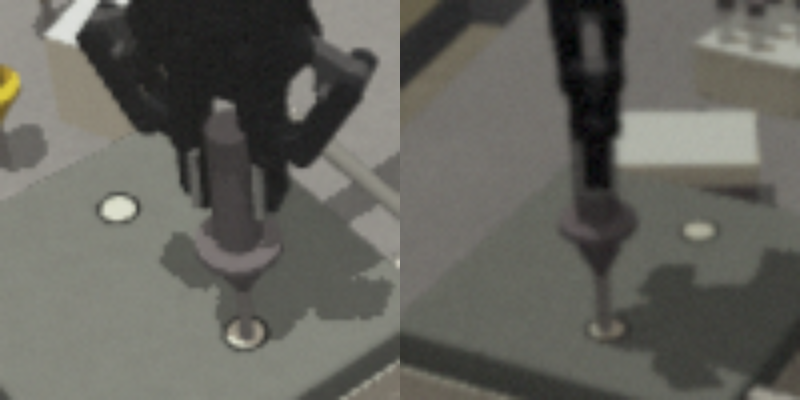

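>>> move_arm(
  dp=[
    [0,0,6],
    [0,0,14],
    [-2,-20,0],
    [-3,-25,0],
    [-3,-25,0],
    [-3,-25,0],
    [-3,-20,0],
    [-2,-5,-3],
    [0,0,-6],
    [0,0,-6],
  ],
  twist=[
    [0,0,0],
    [0,0,0],
    [0,0,0],
    [0,0,0],
    [0,0,0],
    [0,0,0],
    [0,0,0],
    [0,0,0],
    [0,0,0],
    [0,0,0],
  ],
  fingers=[18,18,18,18,18,18,18,18,18,18],
)

```text
t: 10.6
tcp_pos: [0.5861, -0.1136, 0.2261]
tcp_rot: [-1.409, 1.57, 2.18]
wrist_force: [0.4, 0.2, -2.0]
grip_width: 0.0227
```

>>> move_arm(
  dp=[
    [0,0,0],
    [0,0,-1.5],
    [0,0,-1],
    [0,0,-1],
    [0,0,-0.5],
    [0,0,0],
    [0,0,0],
    [0,0,0],
    [0,0,0],
    [0,0,0],
  ],
  twist=[
    [0,0,0],
    [0,0,0],
    [0,0,0],
    [0,0,0],
    [0,0,0],
    [0,0,0],
    [0,0,0],
    [0,0,0],
    [0,0,0],
    [0,0,0],
  ],
  fingers=[18,18,18,18,18,18,18,18,18,18],
)

```text
t: 11.85
tcp_pos: [0.5867, -0.1141, 0.2243]
tcp_rot: [2.875, 1.569, 0.18]
wrist_force: [-1.6, 1.8, 8.5]
grip_width: 0.023
```

```bash
python3 - <<'E'
from h import *
for n in("scene","side"):
    s=get_state();print(s["t"],s["tcp_pos"],s["wrist_force"]);p,d=capture(n);cv2.imwrite(f"pics/{n}5.png",p[:,:,::-1])
a=cv2.imread('pics/scene5.png');b=cv2.imread('pics/side5.png')
cv2.imwrite('pics/c5.png',np.hstack([cv2.resize(a[110:210,210:310],None,fx=4,fy=4),cv2.resize(b[90:190,250:350],None,fx=4,fy=4)]))
E
```

```text
11.85 [ 0.58667128 -0.11407187  0.22430366] [-1.58348158  1.79211905  8.51216888]
11.9 [ 0.58667208 -0.11408478  0.22432705] [-2.32153898  1.82524373  7.23686765]
```

View pics/c5.png

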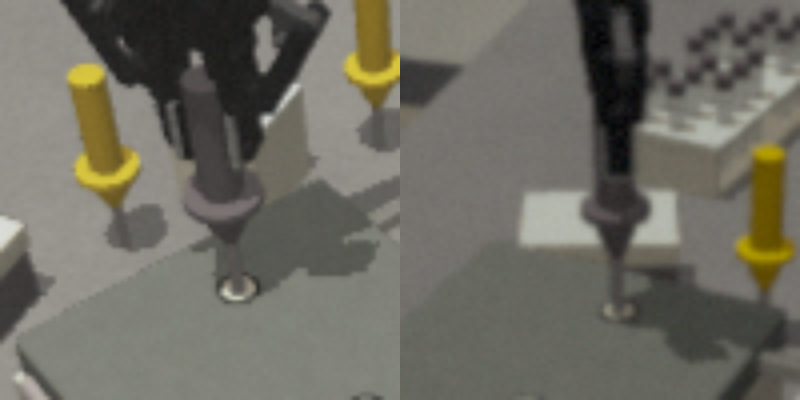

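>>> move_arm(
  dp=[
    [0,0,10],
    [0,0,20],
    [0,0,20],
    [-24,-29,0],
    [-25,-30,0],
    [-25,-30,0],
    [-25,-30,0],
    [-25,-30,0],
    [-22,-28,0],
    [0,0,0],
  ],
  twist=[
    [0,0,0],
    [0,0,0],
    [0,0,0],
    [0,0,0],
    [0,0,0],
    [0,0,0],
    [0,0,0],
    [0,0,0],
    [0,0,0],
    [0,0,0],
  ],
  fingers=[18,18,18,18,18,18,18,18,18,18],
)

```text
t: 13.2
tcp_pos: [0.439, -0.2933, 0.2731]
tcp_rot: [0.965, 1.57, -1.733]
wrist_force: [0.1, -0.1, -0.8]
grip_width: 0.0229
```

>>> move_arm(
  dp=[
    [0,0,-10],
    [0,0,-20],
    [0,0,-20],
    [0,0,-20],
    [0,0,-10],
    [0,0,-5],
    [0,0,0],
    [0,0,0],
    [0,0,0],
    [0,0,0],
  ],
  twist=[
    [0,0,0],
    [0,0,0],
    [0,0,0],
    [0,0,0],
    [0,0,0],
    [0,0,0],
    [0,0,0],
    [0,0,0],
    [0,0,0],
    [0,0,0],
  ],
  fingers=[18,18,18,18,18,18,18,18,18,18],
)

```text
t: 14.45
tcp_pos: [0.4403, -0.2916, 0.1881]
tcp_rot: [2.033, 1.57, -0.662]
wrist_force: [-0.2, 0.3, -1.4]
grip_width: 0.0226
```

```bash
python3 - <<'E'
from h import *
for n in("scene","side"):
    s=get_state();print(s["t"],s["tcp_pos"],s["wrist_force"]);p,d=capture(n);cv2.imwrite(f"pics/{n}6.png",p[:,:,::-1])
a=cv2.imread('pics/scene6.png');b=cv2.imread('pics/side6.png')
cv2.imwrite('pics/c6.png',np.hstack([cv2.resize(a[80:180,220:320],None,fx=4,fy=4),cv2.resize(b[100:200,330:430],None,fx=4,fy=4)]))
E
```

```text
14.45 [ 0.44033519 -0.29156117  0.1881292 ] [-0.19668693  0.28734159 -1.3619841 ]
14.5 [ 0.44030664 -0.29152507  0.18803844] [-0.37299304 -0.13706585 -2.25232043]
```

View pics/c6.png

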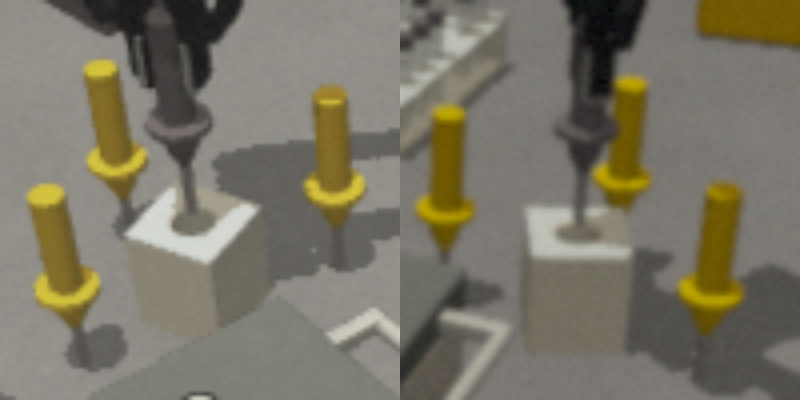

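>>> move_arm(
  dp=[
    [0,0.5,-10],
    [0,0.5,-14],
    [0,0,-14],
    [0,0,-14],
    [0,0,-10],
    [0,0,-7],
    [0,0,-4],
    [0,0,-2],
    [0,0,0],
    [0,0,0],
  ],
  twist=[
    [0,0,0],
    [0,0,0],
    [0,0,0],
    [0,0,0],
    [0,0,0],
    [0,0,0],
    [0,0,0],
    [0,0,0],
    [0,0,0],
    [0,0,0],
  ],
  fingers=[18,18,18,18,18,18,18,18,18,18],
)

```text
t: 15.8
tcp_pos: [0.4404, -0.2906, 0.1131]
tcp_rot: [2.067, 1.57, -0.628]
wrist_force: [0.5, -0.2, -1.6]
grip_width: 0.0228
```

Going smoothly with no contact force; lower until it seats, then release.

>>> move_arm(
  dp=[
    [0,0,-1],
    [0,0,-1],
    [0,0,-1],
    [0,0,-1],
    [0,0,0],
    [0,0,0],
    [0,0,0],
    [0,0,0],
    [0,0,0],
    [0,0,0],
  ],
  twist=[
    [0,0,0],
    [0,0,0],
    [0,0,0],
    [0,0,0],
    [0,0,0],
    [0,0,0],
    [0,0,0],
    [0,0,0],
    [0,0,0],
    [0,0,0],
  ],
  fingers=[18,18,18,18,18,18,18,18,18,18],
)

```text
t: 17.05
tcp_pos: [0.4403, -0.2904, 0.1099]
tcp_rot: [2.095, 1.57, -0.599]
wrist_force: [-3.2, 2.7, 10.7]
grip_width: 0.0231
```

>>> move_arm(
  dp=[
    [0,0,0.5],
    [0,0,0],
    [0,0,0],
    [0,0,0],
    [0,0,0],
    [0,0,10],
    [0,0,20],
    [0,0,25],
    [0,0,25],
    [0,0,25],
  ],
  twist=[
    [0,0,0],
    [0,0,0],
    [0,0,0],
    [0,0,0],
    [0,0,0],
    [0,0,0],
    [0,0,0],
    [0,0,0],
    [0,0,0],
    [0,0,0],
  ],
  fingers=[60,60,60,60,60,60,60,60,60,60],
)

```text
t: 18.3
tcp_pos: [0.4403, -0.2904, 0.2158]
tcp_rot: [2.086, 1.57, -0.609]
wrist_force: [0.4, -1.0, -0.8]
grip_width: 0.06
```

```bash
python3 - <<'E'
from h import *
for n in("scene","side"):
    s=get_state();print(s["t"],s["tcp_pos"],s["wrist_force"],s["grip_width"]);p,d=capture(n);cv2.imwrite(f"pics/{n}7.png",p[:,:,::-1])
a=cv2.imread('pics/scene7.png');b=cv2.imread('pics/side7.png')
cv2.imwrite('pics/c7.png',np.hstack([cv2.resize(a[80:180,220:320],None,fx=4,fy=4),cv2.resize(b[100:200,330:430],None,fx=4,fy=4)]))
M=R.from_euler("xyz",s["tcp_rot"]).as_matrix();print(M.round(3),np.degrees(np.arctan2(M[1,1],M[0,1])),s["joint_pos"])
E
```

```text
18.3 [ 0.44026132 -0.29041762  0.21583856] [ 0.37870714 -1.00858136 -0.78718303] 0.060038336741987476
18.35 [ 0.44183974 -0.29169574  0.21907077] [ 1.348862   -0.0522925   2.74415051] 0.06001252489794907
[[ 0.004  0.432 -0.902]
 [-0.004 -0.902 -0.432]
 [-1.     0.005 -0.002]] -64.39576505562637 [-7.14042390e-01  2.66768658e-01  1.68179286e+00  5.11990358e-05
  1.18713212e+00  4.09850256e-01]
```

View pics/c7.png

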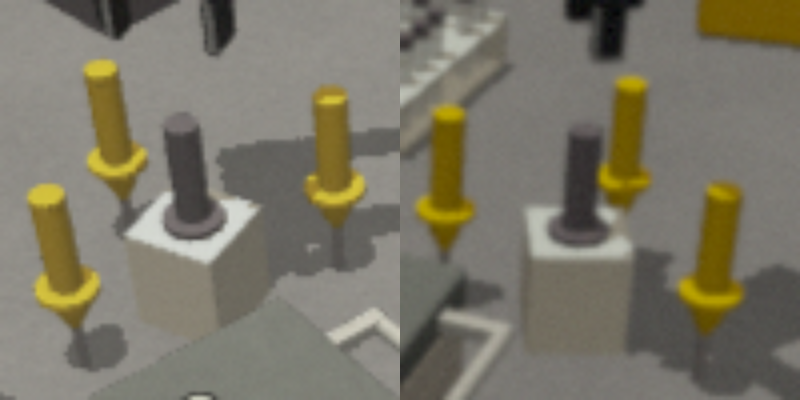

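>>> move_arm(
  dp=[
    [0,0,20],
    [2,30,14],
    [2,32,0],
    [2,32,0],
    [2,32,0],
    [2,32,0],
    [3,32,0],
    [3,32,0],
    [3,31,0],
    [0,0,0],
  ],
  twist=[
    [0,0,0],
    [0,0,7],
    [0,0,7],
    [0,0,7],
    [0,0,7],
    [0,0,7],
    [0,0,7],
    [0,0,7],
    [0,0,7.9],
    [0,0,0],
  ],
  fingers=[60,60,60,60,60,40,40,40,40,40],
)

```text
t: 19.65
tcp_pos: [0.4587, -0.0357, 0.2478]
tcp_rot: [-2.007, 1.57, 2.578]
wrist_force: [0.8, -0.3, 0.6]
grip_width: 0.0402
```

```bash
python3 - <<'E'
from h import *
s=get_state();print(s["t"],s["tcp_pos"],s["joint_pos"]);K,W=cam("wrist",s)
M=R.from_euler("xyz",s["tcp_rot"]).as_matrix();print(M.round(3))
p,d=capture("wrist");cv2.imwrite("pics/w8.png",p[:,:,::-1]);np.savez("pics/w8.npz",p=p,d=d,K=K,W=W)
E
```

```text
19.65 [ 0.45870776 -0.03571457  0.24779134] [-2.28340373e-01  1.38758637e-01  1.77435054e+00  4.16079291e-04
  1.22960770e+00 -1.00520896e-01]
[[-0.001  0.992 -0.128]
 [ 0.001 -0.128 -0.992]
 [-1.    -0.001 -0.001]]
```

View pics/w8.png

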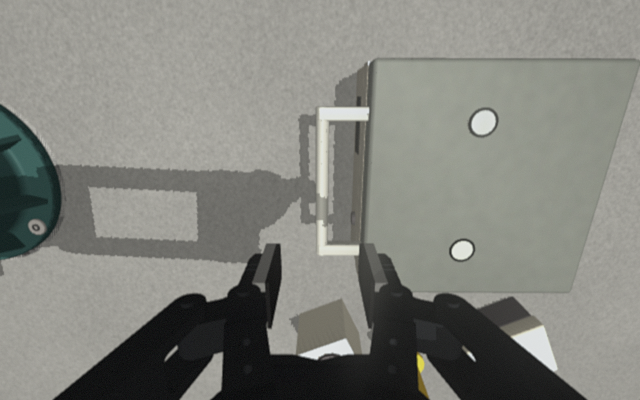

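```bash
python3 - <<'E'
from h import *
z=np.load("pics/w8.npz");K,W=z["K"],z["W"];p=z["p"];d=z["d"]
g=p.astype(int).min(2)
for y in(130,150,170,225,238):
    xs=np.where(g[y,305:345]>175)[0]+305;print(y,xs.min(),xs.max(),g[y,312:334])
    print(plane(K,W,((xs.min()+xs.max())/2,y),.11))
for uv in((323,108),(323,254)):print(plane(K,W,uv,.116))
print("R",plane(K,W,(462,250),.125),"L",plane(K,W,(483.3,122.3),.125),"lidfront",plane(K,W,(372,130),.125),plane(K,W,(367,250),.125))
E
```

```text
130 319 325 [155 157 152 134 125 143 169 186 202 215 220 215 206 197 172 170 154 139
 149 151 153 149]
[0.46735559 0.01465137 0.11      ]
150 319 326 [150 152 149 134 125 148 171 191 205 219 221 212 204 199 181 166 142 149
 155 153 154 147]
[ 0.46556576 -0.00321088  0.11      ]
170 319 326 [150 149 145 132 127 150 173 191 208 219 219 212 204 196 182 162 133 146
 153 151 152 147]
[ 0.46323894 -0.02176544  0.11      ]
225 318 321 [157 160 158 148 139 159 185 202 215 211 175 152 135 127 120 118 144 154
 152 149 129 109]
[ 0.45336387 -0.07668726  0.11      ]
238 318 325 [157 158 156 154 141 163 186 201 213 218 215 208 201 185 161 139 154 159
 155 152 133 112]
[ 0.45354438 -0.09101346  0.11      ]
[0.47056414 0.033583   0.116     ]
[ 0.45315906 -0.10578724  0.116     ]
R [ 0.58677488 -0.11343223  0.125     ] L [0.60238737 0.0054145  0.125     ] lidfront [0.50939349 0.01094702 0.125     ] [ 0.49621132 -0.10186709  0.125     ]
```

>>> move_arm(
  dp=[
    [2,-1,-20],
    [0,0,-22],
    [0,0,-22],
    [0,0,-22],
    [0,0,-20],
    [0,0,-16],
    [0,0,-14],
    [0,0,-12],
    [0,0,-9],
    [0,0,0],
  ],
  twist=[
    [0,0,0],
    [0,0,0],
    [0,0,0],
    [0,0,0],
    [0,0,0],
    [0,0,0],
    [0,0,0],
    [0,0,0],
    [0,0,0],
    [0,0,0],
  ],
  fingers=[36,36,36,36,36,36,36,36,36,36],
)

```text
t: 20.95
tcp_pos: [0.4608, -0.0384, 0.0907]
tcp_rot: [-1.644, 1.57, 2.937]
wrist_force: [0.1, 0.0, 0.5]
grip_width: 0.036
```

```bash
python3 - <<'E'
from h import *
for n in("side","wrist"):
    s=get_state();print(s["t"],s["tcp_pos"],s["wrist_force"],s["grip_width"]);p,d=capture(n);cv2.imwrite(f"pics/{n}9.png",p[:,:,::-1])
b=cv2.imread('pics/side9.png');w=cv2.imread('pics/wrist9.png')
cv2.imwrite('pics/c9.png',np.hstack([cv2.resize(b[120:220,270:370],None,fx=4,fy=4),cv2.resize(w,(640,400))[:,120:520]]))
E
```

```text
20.95 [ 0.46082191 -0.03835905  0.09072388] [0.07891165 0.01335679 0.5424835 ] 0.03601580751860559
21.0 [ 0.46118386 -0.0383616   0.09115013] [-0.4706229   0.32139194  1.07958671] 0.03593008055555812
```

View pics/c9.png

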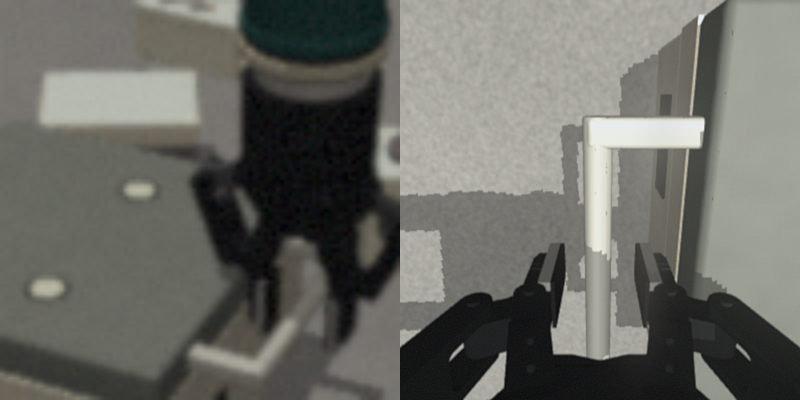

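>>> move_arm(
  dp=[
    [0,0,0],
    [0,0,0],
    [0,0,0],
    [0,0,0],
    [0,0,0],
    [0,0,0],
    [0,0,0],
    [0,0,0],
    [0,0,0],
    [0,0,0],
  ],
  twist=[
    [0,0,0],
    [0,0,0],
    [0,0,0],
    [0,0,0],
    [0,0,0],
    [0,0,0],
    [0,0,0],
    [0,0,0],
    [0,0,0],
    [0,0,0],
  ],
  fingers=[8,8,8,8,8,8,8,8,8,8],
)

```text
t: 22.3
tcp_pos: [0.4602, -0.0382, 0.0912]
tcp_rot: [-1.593, 1.569, 2.989]
wrist_force: [-5.4, 0.2, 4.3]
grip_width: 0.0097
```

```bash
python3 - <<'E'
import numpy as np
r=np.hypot(255,12);a=np.arctan2(12,255);p=np.radians(-7.5)
def b(t):
    u=-r*np.cos(a+t);return np.array([u*np.cos(p),u*np.sin(p),r*np.sin(a+t)])
def tab(T):
    for t0,t1 in zip(T[:-1],T[1:]):print(round(t1,3),(b(t1)-b(t0)).round(1).tolist(),(b(t1)-b(0)).round(1))
tab([0,.02,.06,.12,.19,.26,.33,.40,.47,.54,.60]);print()
tab([.6,.66,.72,.78,.84,.90,.96,1.01,1.05]);print();tab([1.05,1.02,.98,.94,.90,.86,.83,.82])
E
```

```text
0.02 [0.3, -0.0, 5.1] [ 0.3 -0.   5.1]
0.06 [0.9, -0.1, 10.2] [ 1.2 -0.2 15.3]
0.12 [2.1, -0.3, 15.2] [ 3.2 -0.4 30.4]
0.19 [3.6, -0.5, 17.5] [ 6.8 -0.9 47.9]
0.26 [4.8, -0.6, 17.2] [11.6 -1.5 65.2]
0.33 [5.9, -0.8, 16.8] [17.5 -2.3 82. ]
0.4 [7.1, -0.9, 16.4] [24.6 -3.2 98.4]
0.47 [8.2, -1.1, 15.8] [ 32.8  -4.3 114.2]
0.54 [9.3, -1.2, 15.2] [ 42.1  -5.5 129.4]
0.6 [8.8, -1.2, 12.5] [ 50.9  -6.7 141.9]

0.66 [9.5, -1.3, 11.9] [ 60.4  -8.  153.8]
0.72 [10.2, -1.3, 11.3] [ 70.6  -9.3 165.2]
0.78 [10.9, -1.4, 10.7] [ 81.5 -10.7 175.9]
0.84 [11.5, -1.5, 10.0] [ 92.9 -12.2 185.9]
0.9 [12.1, -1.6, 9.3] [105.  -13.8 195.2]
0.96 [12.6, -1.7, 8.6] [117.6 -15.5 203.8]
1.01 [10.9, -1.4, 6.5] [128.4 -16.9 210.3]
1.05 [8.9, -1.2, 4.8] [137.3 -18.1 215.2]

1.02 [-6.7, 0.9, -3.6] [130.6 -17.2 211.6]
0.98 [-8.8, 1.2, -5.1] [121.9 -16.  206.5]
0.94 [-8.6, 1.1, -5.5] [113.3 -14.9 201. ]
0.9 [-8.3, 1.1, -5.8] [105.  -13.8 195.2]
0.86 [-8.1, 1.1, -6.1] [ 96.9 -12.8 189.1]
0.83 [-5.9, 0.8, -4.8] [ 91.  -12.  184.3]
0.82 [-1.9, 0.3, -1.6] [ 89.  -11.7 182.6]
```

>>> move_arm(
  dp=[
    [0.3,0,5.1],
    [0.9,-0.1,10.2],
    [2.1,-0.3,15.2],
    [3.6,-0.5,17.5],
    [4.8,-0.6,17.2],
    [5.9,-0.8,16.8],
    [7.1,-0.9,16.4],
    [8.2,-1.1,15.8],
    [0,0,0],
    [0,0,0],
  ],
  twist=[
    [0,0,0],
    [0,0,0],
    [0,0,0],
    [0,0,0],
    [0,0,0],
    [0,0,0],
    [0,0,0],
    [0,0,0],
    [0,0,0],
    [0,0,0],
  ],
  fingers=[8,8,8,8,8,8,8,8,8,8],
)

```text
t: 23.55
tcp_pos: [0.4915, -0.0423, 0.2059]
tcp_rot: [-1.528, 1.566, 3.054]
wrist_force: [-10.3, -0.3, 3.3]
grip_width: 0.0099
```

```bash
python3 - <<'E'
from h import *
for n in("scene","side"):
    s=get_state();print(s["t"],s["tcp_pos"],s["wrist_force"],s["grip_width"]);p,d=capture(n);cv2.imwrite(f"pics/{n}10.png",p[:,:,::-1])
b=cv2.imread('pics/side10.png');w=cv2.imread('pics/scene10.png')
cv2.imwrite('pics/c10.png',np.hstack([cv2.resize(b[80:230,220:370],None,fx=2.66,fy=2.66),cv2.resize(w[110:310,190:390],None,fx=1.995,fy=1.995)]))
E
```

```text
23.55 [ 0.49151779 -0.04231504  0.20588056] [-10.29493045  -0.30942513   3.3112271 ] 0.009900065440750427
23.6 [ 0.49146933 -0.04232618  0.20577687] [-9.4186056  -1.0208876   3.05557567] 0.0098699539604165
```

View pics/c10.png

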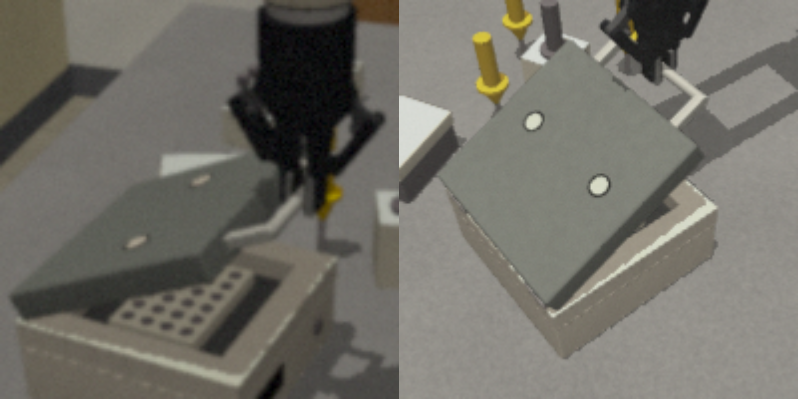

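```bash
python3 - <<'E'
import numpy as np
r=np.hypot(255,12);a=np.arctan2(12,255);p=np.radians(-7.5)
def b(t):
    u=-r*np.cos(a+t);return np.array([u*np.cos(p),u*np.sin(p),r*np.sin(a+t)])
T=[.47,.52,.58,.64,.70,.76,.82,.87,.9]
for t0,t1 in zip(T[:-1],T[1:]):print(round(t1,3),(b(t1)-b(t0)).round(1).tolist())
E
```

```text
0.52 [6.5, -0.9, 10.9]
0.58 [8.5, -1.1, 12.7]
0.64 [9.3, -1.2, 12.1]
0.7 [10.0, -1.3, 11.5]
0.76 [10.6, -1.4, 10.9]
0.82 [11.3, -1.5, 10.3]
0.87 [9.8, -1.3, 8.0]
0.9 [6.1, -0.8, 4.6]
```

>>> move_arm(
  dp=[
    [5.5,-0.9,10.9],
    [8.5,-1.1,12.7],
    [9.3,-1.2,12.1],
    [10,-1.3,11.5],
    [10.6,-1.4,10.9],
    [11.3,-1.5,10.3],
    [9.8,-1.3,8],
    [6.1,-0.8,4.6],
    [0,0,0],
    [0,0,0],
  ],
  twist=[
    [0,0,0],
    [0,0,0],
    [0,0,0],
    [0,0,0],
    [0,0,0],
    [0,0,0],
    [0,0,0],
    [0,0,0],
    [0,0,0],
    [0,0,0],
  ],
  fingers=[8,8,8,8,8,8,8,8,8,8],
)

```text
t: 24.9
tcp_pos: [0.564, -0.0519, 0.29]
tcp_rot: [-0.324, 1.571, -2.025]
wrist_force: [-13.5, 1.7, 17.3]
grip_width: 0.0099
```

```bash
python3 - <<'E'
from h import *
for n in("scene","side"):
    s=get_state();print(s["t"],s["tcp_pos"],s["wrist_force"],s["grip_width"]);p,d=capture(n);cv2.imwrite(f"pics/{n}11.png",p[:,:,::-1])
b=cv2.imread('pics/side11.png');w=cv2.imread('pics/scene11.png')
cv2.imwrite('pics/c11.png',np.hstack([cv2.resize(b[80:230,220:370],None,fx=2.66,fy=2.66),cv2.resize(w[110:310,190:390],None,fx=1.995,fy=1.995)]))
E
```

```text
24.9 [ 0.56399928 -0.05191202  0.2900076 ] [-13.45635529   1.73162124  17.28684782] 0.00988791227879269
24.95 [ 0.56395625 -0.05190053  0.28995698] [-13.20390752   2.2732773   18.34722713] 0.00998057795715331
```

View pics/c11.png

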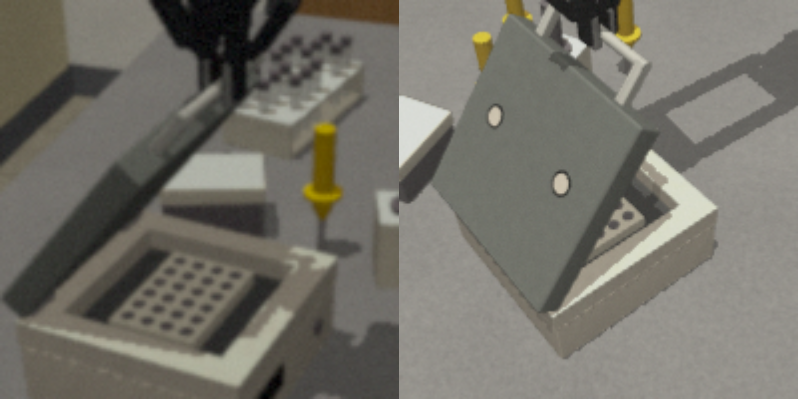

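>>> move_arm(
  dp=[
    [4.5,-0.7,6],
    [5.6,-0.8,5.2],
    [6,-0.8,4.1],
    [5.7,-0.7,3.4],
    [5.5,-0.7,3.2],
    [4.5,-0.6,2.5],
    [0,0,0],
    [0,0,0],
    [0,0,0],
    [0,0,0],
  ],
  twist=[
    [0,0,0],
    [0,0,0],
    [0,0,0],
    [0,0,0],
    [0,0,0],
    [0,0,0],
    [0,0,0],
    [0,0,0],
    [0,0,0],
    [0,0,0],
  ],
  fingers=[8,8,8,8,8,8,8,8,8,8],
)

```text
t: 26.25
tcp_pos: [0.5971, -0.0563, 0.3113]
tcp_rot: [-2.493, 1.57, 2.088]
wrist_force: [-4.1, 1.8, 6.1]
grip_width: 0.0097
```

```bash
cat > ang.py <<'E'
from h import *
import sys
k=sys.argv[1]
for n in("scene","side"):
    s=get_state();p,d=capture(n);cv2.imwrite(f"pics/{n}{k}.png",p[:,:,::-1])
    print(s["t"],s["tcp_pos"],s["wrist_force"],s["grip_width"])
    D=(s["tcp_pos"]-np.array([.4602,-.0382,.0912]));u=D[:2]@[.9914,-.1305];X=-.255+u;Z=.012+D[2]
    print("theta",np.arctan2(Z,-X)-.04703,"r",np.hypot(X,Z),"abs",np.arctan2(s["tcp_pos"][2]+.019-.098,-((s["tcp_pos"][:2]-[.7129,-.070])@[.9914,-.1305]))-.047)
b=cv2.imread(f'pics/side{k}.png');w=cv2.imread(f'pics/scene{k}.png')
cv2.imwrite(f'pics/c{k}.png',np.hstack([cv2.resize(b[80:230,220:370],None,fx=2.66,fy=2.66),cv2.resize(w[90:290,190:390],None,fx=1.995,fy=1.995)]))
E
python3 ang.py 12
```

```text
26.25 [ 0.59709331 -0.05627232  0.31128826] [-4.06237608  1.84058937  6.11214392] 0.009667321818597885
theta 1.057085160932165 r 0.25987793276687937 abs 1.0585723167455656
26.3 [ 0.59707919 -0.0562616   0.31126623] [-4.86824927  2.20350759  5.09887465] 0.009828542952474838
theta 1.056994112032208 r 0.2598651889235589 abs 1.058481351093932
```

View pics/c12.png

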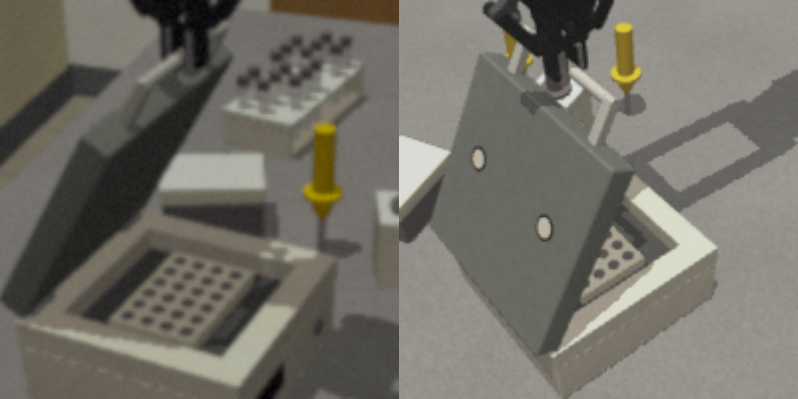

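```bash
cat > ring.py <<'E'
from h import *
import sys
im=cv2.imread(sys.argv[1])[:,:,::-1];hsv=cv2.cvtColor(np.ascontiguousarray(im),cv2.COLOR_RGB2HSV)
K,W=cam("scene");yi=np.array([.1305,.9914,0]);xi=np.array([.9914,-.1305,0]);H=np.array([.7129,-.070,.098])
m=((hsv[...,2]>165)&(hsv[...,1]<70)).astype(np.uint8);m[:,:215]=0;m[:,300:]=0;m[:140]=0;m[235:]=0
k,l,st,c=cv2.connectedComponentsWithStats(m)
for i in range(1,k):
    if 25<st[i][4]<90 and st[i][3]<16:
        for off in(.06,-.06):
            o,d=ray(K,W,c[i]);P=H+yi*off;t=((P-o)@yi)/(d@yi);X=o+t*d-H;x,z=X@xi,X[2]
            if abs(np.hypot(x,z)-.123)<.015:print(c[i],off,"r",np.hypot(x,z),"theta",np.arctan2(z,-x)-np.arctan2(27,120))
E
python3 ring.py pics/scene12.png; python3 ring.py pics/scene11.png
```

```text
[229.35483871 169.22580645] -0.06 r 0.12274660604487977 theta 1.0469459852173424
[262.38297872 203.68085106] 0.06 r 0.12316081769790108 theta 1.047250248252849
[237.5952381  167.83333333] -0.06 r 0.12286973023906865 theta 0.8916868849183466
[270.85964912 201.57894737] 0.06 r 0.12315720547604583 theta 0.8905831230527608
[270.85964912 201.57894737] -0.06 r 0.12306405188381586 theta -0.5468682665623252
```

>>> move_arm(
  dp=[
    [-3,0.4,-1.6],
    [-6,0.8,-3.4],
    [-8,1.1,-4.8],
    [-8.3,1.1,-5.5],
    [-8,1.1,-5.8],
    [-7,0.9,-5],
    [-5,0.7,-4],
    [-3,0.4,-2.5],
    [0,0,0],
    [0,0,0],
  ],
  twist=[
    [0,0,0],
    [0,0,0],
    [0,0,0],
    [0,0,0],
    [0,0,0],
    [0,0,0],
    [0,0,0],
    [0,0,0],
    [0,0,0],
    [0,0,0],
  ],
  fingers=[8,8,8,8,8,8,8,8,8,8],
)

```text
t: 27.6
tcp_pos: [0.5492, -0.0499, 0.2783]
tcp_rot: [2.142, 1.57, 0.44]
wrist_force: [-0.3, 2.5, 3.0]
grip_width: 0.01
```

```bash
python3 ang.py 13; python3 ring.py pics/scene13.png
```

```text
27.6 [ 0.54917547 -0.04993894  0.27827154] [-0.32905128  2.47016021  2.96142685] 0.009952541650539635
theta 0.8309140053097129 r 0.25872690969280027 abs 0.832399572699236
27.65 [ 0.54917779 -0.04996563  0.27828352] [-0.81013991  1.84555178  2.39854375] 0.009621182290168796
theta 0.8309607461607256 r 0.25873243505135535 abs 0.8324462918687179
[241.39534884 167.46511628] -0.06 r 0.12328667568804937 theta 0.8173892837112013
[274.59322034 200.98305085] 0.06 r 0.12334325485874473 theta 0.8177258425759004
[274.59322034 200.98305085] -0.06 r 0.1345092550647574 theta -0.5596350472551326
```

View pics/scene13.png

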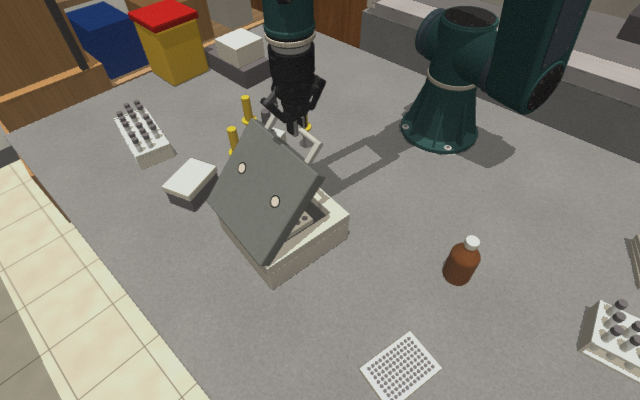

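View pics/side13.png

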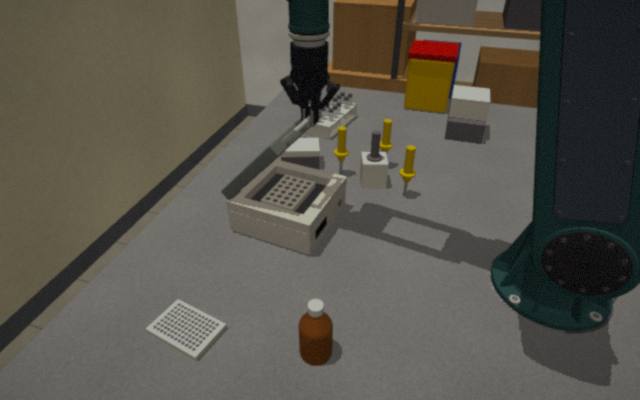

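```bash
python3 - <<'E'
from workcell import *
s=get_state();print(s["t"],s["tcp_pos"],abs(s["dq"]).max(),s["grip_width"])
print(close_job())
E
```

```text
27.7 [ 0.54917219 -0.04997169  0.27830338] 0.001669875229736993 0.009627732911417372
the job is handed in; nothing more can be done
None
```

I carried out every step and handed the job in at 27.7 s, with the gripper still holding the lid just below its balance point. No verdict was reported.

- **Ring touches:** I touched the tip inside the left ring, then the right. The wrist force read about 12 N at the left and 8 N at the right, and the scene and side views showed the tip inside each ring.
- **Thermometer:** I put it back with the lid still shut. The contact force when it seated, and pictures taken after I let go, show it upright with its flange on the block. The last side view shows the same.
- **Lid:** I raised it to about 1.05 rad (1.047 from the rings in the scene view, 1.057 from the arm pose). Then I eased it back to 0.82 rad (0.818 from the rings, 0.831 from the arm pose). It was still: the largest joint speed was below 0.002 rad/s.
- **Left alone:** In the last views, the bottle, plate, tip box and yellow look-alikes looked unmoved.

**Disagreements:** The two lid-angle measures differed by about 0.01 rad. While raising the lid, the gripper ran up to about 4 mm outside the planned arc, with a radial push of about 22 N. I corrected for this, and the force was down to 3–4 N at the end.

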